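# Clear the magnetic chuck, turn the casting over onto it and switch on

## Robot

A 6-joint arm with a two-finger parallel gripper is mounted at the origin on the work surface. World frame = base frame: x ahead of the robot, y to its left, z up, the work surface at z = 0. Lengths are in mm, angles in rad, forces in N, time in s.
With the tool pointing down it reaches from about 400 to 925 mm from the base axis. Payload 12.5 kg.
Tool frame: the origin (TCP) lies midway between the tips of the shut fingers; the grasp point (between the pads) lies 19 mm behind it (env.grip_depth is the distance from the TCP to the grasp point, in mm); z points along the fingers, y is the line along which they close (so a half turn about z gives the same grasp; the last joint's range is limited). The gripper opens to 95 mm and grips with 3 to 60 N. Pads are 20 mm wide; open, the fingers measure 119 mm over their backs; the gripper's body (75 mm by 180 mm) begins 59 mm behind the grasp point.
Start: joints at [1.141, 0.491, 1.559, -0, 1.092, -0.106], TCP at [198.841, 592.545, 214.661] pointing down, gripper open.
Joint ranges: [-3.1, 3.1], [-0.84, 2.19], [0.05, 2.79], [-1.13, 4.28], [0.06, 2.93], [-2.69, 2.69]. Speed limits (rad/s): [2.22, 2.22, 2.79, 3.14, 3.14, 3.14].

## Interface

Orientations are given as [roll, pitch, yaw] about the fixed x, y, z axes, in that order (R = Rz(yaw) Ry(pitch) Rx(roll)).
In Python, from cell import monitor, viewer, order, env gives the robot as it stands.
- The arm moves only by the tool move_arm, never from a script. Its argument "moves" is one flat list of numbers, 4 for each row, row after row: the shift along the tool's x, y, z normalised to -1 to 1, where 1 is 0.15 m, then the turn about the tool's z normalised to -1 to 1, where 1 is pi/2 rad. A call has 1 to 10 rows; each row shifts and turns the commanded pose from where the row before left it, along the tool's axes as they then stand; what a row does not reach is not made up. A row lasts 1/8 s, in which the tool goes at most 62.5 mm and 10.7 degrees, less where a joint would pass 70% of its speed; a pose out of reach is approached as far as the arm can. A call with a number of a shift or a turn outside -1 to 1 is refused whole. A call with a gripper value outside its range is refused whole. "claw" is the finger opening in mm, from 0 to 95.1, set as the call begins (left out, the last holds). The fingers move at their own pace and stop on an object; the grip force is fixed at half the most. Time passes only in rows, so rows that do not move let the fingers close. It gives the time, the measured TCP pose, the force, the opening and the grip force at its end, in the units of the state.
- monitor.state(): the state, without advancing time (a new reading comes with each control period).
- viewer.read_camera(name): name is "scene" or "top" or "wrist"; returns the picture (400x640x3 uint8, red, green, blue); there is no depth.
- viewer.camera_info(name): a dict with "K" (3x3 intrinsics, pixels), "dist_coeffs" ([k1, k2, p1, p2, k3] as OpenCV has them; the pictures are not rectified), "camera_from_world" (4x4, takes a point from world to camera coordinates). Camera axes: x right, y down, z forward; pixel columns grow to the right and rows downward; lengths in mm; the calibration is good to about 2 mm. A picture is of the moment at which its call begins: read the wrist's pose just before it. camera_info takes no time and is no camera call; for the wrist camera it gives the pose at the moment of the call.
- order.job_done(): hands the job in; it is judged then, once.
The state is a dict: "t": time; "joints": joint angles; "qvel": joint speeds; "tau": joint torques, N m; "eef_pos": TCP position; "tcp_rot": TCP orientation; "ft_force": force on the tool from outside, world axes, zero at the start; "moment": the same for the moment, N m; "opening": opening from 0.0 (shut) to 1.0 (fully open); "grip_force": force on a finger pad.
Only numpy, scipy, OpenCV 4.12 (cv2) and the standard library are available. Lean on these libraries where they do the work, as an engineer would, in place of code of your own. Each camera call takes 0.05 s, during which the arm holds its last target. There are 200 camera calls.

## Task

Take the pipe elbow off the magnetic chuck and put it in the blue parts tray. Then turn the square casting that stands on its round neck the other way up and stand it, neck up, in the middle of the chuck face, and only then flip the chuck's toggle over to on. Leave the spray can, the tin and the wrench as they are.

Things in the scene. Friction and masses are not known exactly. Their poses are not given: they have to be found in the camera images.
- housing_mid (a point): Dark steel casting, 100 mm long, 0.6 kg: square block 50 x 50 x 75 mm plus round neck 32 mm thick, 25 mm long. Starts standing on its neck. Point on its axis, half-way along. z axis runs from neck to square base (up at start, must end down); x, y square to the block's sides. Base at z +50, neck's shoulder at -25, neck's end at -50 mm. Centre of mass about 10 mm from the point towards the base.
- elbow_mid (a point): Aluminium pipe elbow lying flat on the chuck: two tube legs 40 mm thick at a right angle, 92 mm overall each way, 0.35 kg. The point is 20 mm above what it lies on, near its centre of mass. The legs' centre lines meet at (-20, -20) mm in its x, y axes; from there one leg runs 72 mm along +x, the other 72 mm along +y.
- chuck_face (a point): Centre of the top face of the fixed magnetic chuck, a steel block 150 (x) by 130 (y) mm, its brass-striped face 50 mm above the bench; axes square to its edges, z up. A foot 12 mm high reaches 10 mm beyond it at the x ends. On its -y side, 10 mm below the face, a grey control box 100 (x) by 60 (y) mm with the toggle in its middle.
- toggle_tip (a point): Tip of the steel bat toggle, a lever 60 mm long and 11 mm thick at its upper half. Its pivot lies at (0, -99, -10) mm from the centre of the chuck face in the chuck's axes; the lever swings in the chuck's x-z plane, 0.5 rad each side of upright.
- toggle (a joint): Toggle angle in rad: 0 = off, leaning to the chuck's -x (towards the robot); 0.5 = upright; 1.0 = on, leaning to the chuck's +x. Once past its centre it tips over to that end by itself; pushing it over takes about 1 N at the tip.
- tray: Blue open parts tray, fixed, 220 mm (x) by 170 mm (y) and 40 mm high outside, walls and floor 4 mm. Origin at the centre of its underside.
- can_mid (a point): Bystander: red spray can standing upright, 58 mm in diameter, 150 mm high; the point is at its centre. Leave it.
- tin_mid (a point): Bystander: squat steel tin standing upright, 76 mm in diameter, 65 mm high; the point is at its centre. Leave it.
- wrench: Bystander: steel wrench lying flat between the robot and the chuck, 180 mm long, up to about 45 mm wide and 12 mm high; origin near its middle on the underside, x axis along it. Leave it.
Mind the look-alikes: they are no part of the job. Of the things that look like the part that bears housing_mid, take the one that is nearest to the robot's base at the start.

How it is judged (in metres and radians):
On the way, in this order (a step that is already met when the one before it is completed fails the run):
1. the elbow lies in the tray (x of elbow_mid in the frame of tray between -0.09 and 0.09 m and y of elbow_mid in the frame of tray between -0.065 and 0.065 m and z of elbow_mid in the frame of tray below 0.045 m and contact force between the fingers and elbow below 0.1 N), for 0.2 s.
2. the casting stands neck up in the middle of the chuck face, released, with the toggle still off (x of housing_mid in the frame of chuck_face between -0.025 and 0.025 m and y of housing_mid in the frame of chuck_face between -0.025 and 0.025 m and z of housing_mid in the frame of chuck_face between 0.045 and 0.055 m and angle between housing_mid's own z axis and vertical above 3.06 rad and contact force between the fingers and housing below 0.1 N and value of joint toggle below 0.4 rad), for 0.2 s.
3. the toggle is on (value of joint toggle above 0.9 rad), for 0.2 s.
At the end, for the whole second after the job is handed in: The elbow lies in the tray; the casting rests on its square base on the chuck face, neck up, upright within 4.5 degrees, its axis within 25 mm of the face's centre along each of the chuck's x and y; the toggle is on (above 0.9 rad); can, tin and wrench within 30 mm of their starts (x of elbow_mid in the frame of tray between -0.09 and 0.09 m and y of elbow_mid in the frame of tray between -0.065 and 0.065 m and z of elbow_mid in the frame of tray below 0.045 m and x of housing_mid in the frame of chuck_face between -0.025 and 0.025 m and y of housing_mid in the frame of chuck_face between -0.025 and 0.025 m and z of housing_mid in the frame of chuck_face between 0.045 and 0.055 m and angle between housing_mid's own z axis and vertical above 3.06 rad and linear speed of housing below 0.02 m/s and value of joint toggle above 0.9 rad and distance of each of can_mid, tin_mid, wrench from where it was at the start of the episode below 0.03 m); the robot touches nothing.
It fails at once if the spray can is moved more than 30 mm or tipped (distance of can_mid from where it was at the start of the episode above 0.03 m or angle between can_mid's own z axis and vertical above 0.35 rad).
It fails at once if the tin is moved more than 30 mm or tipped (distance of tin_mid from where it was at the start of the episode above 0.03 m or angle between tin_mid's own z axis and vertical above 0.35 rad).
It fails at once if the wrench is moved more than 30 mm (distance of wrench from where it was at the start of the episode above 0.03 m).
It fails at once if the toggle is switched on while the casting is not yet standing on the chuck (value of joint toggle above 0.6 rad and not (angle between housing_mid's own z axis and vertical above 3 rad and z of housing_mid in the frame of chuck_face below 0.06 m)).
It also fails if it takes over 72 s, if anything falls off the work surface, if the arm or the gripper's body presses on something with over 40 N, if the wrist force passes 120 N, or if a joint passes its speed limit or range.

## Working session

There is one attempt and no reset: what is moved stays moved. The work goes in short steps, Python scripts to look and compute and a tool call to move; the robot and the scene stay as the last step left them, time stands still between calls to the robot, and variables do not carry over. Pictures are saved under pics/ and viewed, at most 10 in all, crops included, and the job is handed in when it is done.

Besides the shell and the picture viewer there is one more tool, called after "Emit:" by a JSON object that holds its "op" and its "data", one argument or row to a line. move_arm: Moves the arm, as the interface text tells. Scaled input: -1 to 1 covers 0.15 m each way for a shift and pi/2 rad each way for a turn. Its arguments: {"type":"object","properties":{"moves":{"type":"array"},"claw":{"type":"number"}},"required":["moves"]}

```bash
ls; mkdir -p pics
python3 - <<'E'
from cell import monitor, viewer, order, env
import cv2
for n in ("scene","top"):
    cv2.imwrite(f"pics/{n}0.png",viewer.read_camera(n)[:,:,::-1])
    i=viewer.camera_info(n);print(n,i["K"],i["dist_coeffs"],i["camera_from_world"])
s=monitor.state();print(s)
E
```

```text
pics
scene [[483.23612683   0.         316.80384866]
 [  0.         483.23612683 196.31414931]
 [  0.           0.           1.        ]] [0.04089376 0.         0.         0.         0.        ] [[-5.04010639e-01  8.63654547e-01 -8.60809868e-03  1.59211343e+02]
 [ 7.24987710e-01  4.17628593e-01 -5.47703549e-01 -3.39893824e+02]
 [-4.69431673e-01 -2.82289182e-01 -8.36628187e-01  1.85361337e+03]
 [ 0.00000000e+00  0.00000000e+00  0.00000000e+00  1.00000000e+00]]
top [[478.57000021   0.         317.42260928]
 [  0.         478.57000021 210.79868577]
 [  0.           0.           1.        ]] [-0.0263616  0.         0.         0.         0.       ] [[ 1.97867359e-03 -9.99988778e-01  4.30461124e-03  8.09194466e+01]
 [-9.83688802e-01 -2.72064881e-03 -1.79858106e-01  4.78646489e+02]
 [ 1.79867799e-01 -3.87851739e-03 -9.83683146e-01  1.32692023e+03]
 [ 0.00000000e+00  0.00000000e+00  0.00000000e+00  1.00000000e+00]]
{'t': 0.1, 'joints': array([ 1.14139969e+00,  4.91496593e-01,  1.55936662e+00,  2.55957334e-05,
        1.09171427e+00, -1.05605298e-01]), 'qvel': array([-3.36257359e-04, -1.86385919e-03, -3.66112658e-04, -8.83676578e-04,
       -6.78445841e-04,  8.77335967e-05]), 'tau': array([ 3.23834087e-03, -6.13632131e+01, -2.58607239e+01,  6.93846191e-02,
        4.70687484e-02, -3.30333512e-05]), 'eef_pos': array([198.74095849, 592.34122231, 214.12939534]), 'tcp_rot': array([-3.14061570e+00, -1.26385978e-04,  2.81778944e+00]), 'ft_force': array([-0.66015253, -0.24348987, -0.65706085]), 'moment': array([-0.02657911, -0.03824948,  0.02259826]), 'grip_force': 0.0, 'opening': 0.9996521446809145}
```

View pics/scene0.png

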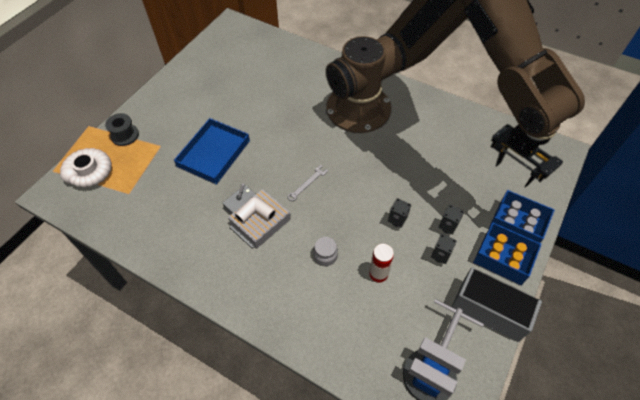

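View pics/top0.png

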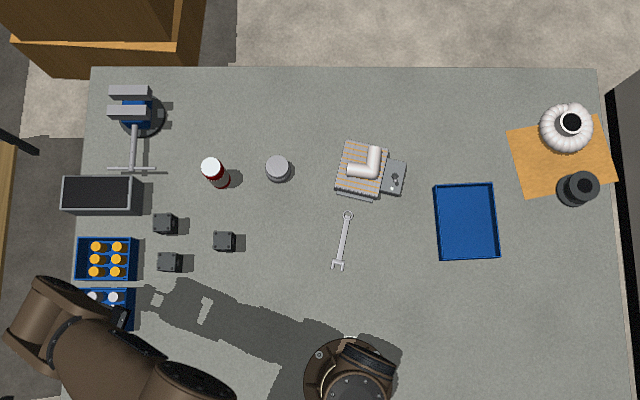

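The scene view shows the chuck with the elbow at about (258,215), three castings at about (400,212), (450,220) and (443,248), and the tray at (212,150). The top view shows castings at (224,241), (165,222) and (169,261), the chuck at (362,168), the toggle at about (393,178), and the tray at (466,222).

```bash
cat > h.py <<'E'
import numpy as np, cv2
from cell import monitor, viewer
def ray(n,uv,z,info=None):
    "world point at height z seen at pixel uv"
    i=info or viewer.camera_info(n)
    T=np.array(i["camera_from_world"]);R,t=T[:3,:3],T[:3,3]
    p=cv2.undistortPoints(np.float64([[uv]]),np.array(i["K"]),np.array(i["dist_coeffs"]))[0,0]
    c=-R.T@t; d=R.T@np.array([*p,1.]); return c+d*(z-c[2])/d[2]
def pix(n,P,info=None):
    i=info or viewer.camera_info(n);T=np.array(i["camera_from_world"])
    return cv2.projectPoints(np.float64(P).reshape(-1,1,3),cv2.Rodrigues(T[:3,:3])[0],T[:3,3],np.array(i["K"]),np.array(i["dist_coeffs"]))[0][:,0]
def snap(n,f,crop=None,k=1):
    im=viewer.read_camera(n)[:,:,::-1]
    if crop: x0,y0,x1,y1=crop; im=im[y0:y1,x0:x1]
    im=cv2.resize(im,None,fx=k,fy=k,interpolation=cv2.INTER_CUBIC);cv2.imwrite(f"pics/{f}.png",im)
def st():
    s=monitor.state();print("t %.2f"%s["t"],s["eef_pos"].round(1),s["tcp_rot"].round(4),"F",s["ft_force"].round(1),"op",round(s["opening"]*95.1,1),"g",round(s["grip_force"],1),"j",s["joints"].round(2))
E
python3 - <<'E'
from h import *
im=cv2.imread("pics/top0.png")
a=cv2.resize(im[130:210,325:415],None,fx=5,fy=5,interpolation=cv2.INTER_CUBIC)
b=cv2.resize(im[225:265,205:245],None,fx=8,fy=8,interpolation=cv2.INTER_CUBIC)
c=np.zeros((400,780,3),np.uint8);c[:400,:450]=a;c[:320,455:775]=b
cv2.imwrite("pics/crop1.png",c)
for uv in [(224,241),(165,222),(169,261)]:
    p=ray("top",uv,100);print(uv,p.round(),np.hypot(*p[:2]).round())
for n,uv,z in [("can",(210,165),150),("tin",(277,165),65),("wr1",(348,214),6),("wr2",(339,266),6)]+[("tray",q,40) for q in[(433,184),(492,182),(500,257),(440,261)]]: print(n,ray("top",uv,z).round())
E
```

```text
(224, 241) [384. 335. 100.] 510.0
(165, 222) [436. 499. 100.] 662.0
(169, 261) [329. 482. 100.] 584.0
can [583. 371. 150.]
tin [608. 198.  65.]
wr1 [476.  -8.   6.]
wr2 [324.  19.   6.]
tray [ 559. -254.   40.]
tray [ 566. -427.   40.]
tray [ 347. -436.   40.]
tray [ 336. -264.   40.]
```

View pics/crop1.png

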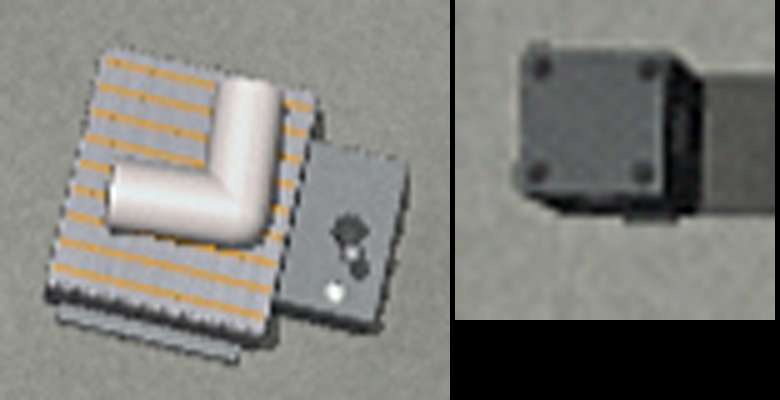

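The crop shows the chuck face with corners at crop pixels (107,48), (313,92), (268,333) and (50,288). The elbow's corner is at (248,205), with one leg going up to (250,82) and the other left to (112,195). The casting's top face has corners at (525,48), (663,50), (663,192) and (520,188).

Run:
```python
from h import *
i=viewer.camera_info("top")
C=np.array([ray("top",(x/5+325-.4,y/5+130-.4),50,i)[:2] for x,y in[(107,48),(313,92),(268,333),(50,288)]])
print(C.round(),C.mean(0).round(1)); e=[C[0]-C[3],C[1]-C[2],(C[0]-C[1]),(C[3]-C[2])]
print([(np.hypot(*v).round(1),np.arctan2(v[1],v[0]).round(3)) for v in e])
for q in[(248,205),(250,82),(112,195)]: print("elb",ray("top",(q[0]/5+324.6,q[1]/5+129.6),72,i).round(1))
H=np.array([ray("top",((x-455)/8+204.6,y/8+224.6),100,i)[:2] for x,y in[(525,48),(663,50),(663,192),(520,188)]])
print(H.round(),H.mean(0).round(1));e=[H[0]-H[3],H[1]-H[2],(H[0]-H[1]),(H[3]-H[2])]
print([(np.hypot(*v).round(1),np.arctan2(v[1],v[0]).round(3)) for v in e])
st(); print("knob",ray("top",(333/5+324.6,291/5+129.6),90,i).round(1), "tool x dir yaw")
```

```text
[[ 691.   -1.]
 [ 664. -122.]
 [ 520.  -92.]
 [ 546.   33.]] [605.5 -45.5]
[(np.float64(148.5), np.float64(-0.232)), (np.float64(147.1), np.float64(-0.201)), (np.float64(123.1), np.float64(1.355)), (np.float64(127.6), np.float64(1.365))]
elb [590.1 -79.3  72. ]
elb [663.2 -82.   72. ]
elb [595.7  -1.9  72. ]
[[412. 366.]
 [412. 318.]
 [364. 317.]
 [365. 365.]] [388.2 341.5]
[(np.float64(47.8), np.float64(0.005)), (np.float64(48.5), np.float64(0.034)), (np.float64(47.0), np.float64(1.559)), (np.float64(48.5), np.float64(1.546))]
t 0.10 [198.7 592.3 214.1] [-3.1406e+00 -1.0000e-04  2.8178e+00] F [-0.7 -0.2 -0.7] op 95.1 g 0.0 j [ 1.14  0.49  1.56  0.    1.09 -0.11]
knob [ 535.7 -123.6   90. ] tool x dir yaw
```

```bash
cat >> h.py <<'E'
def plan(target,yaw,n=None,start=None,dec=2):
    "rows from the present (or given x,y,z,yaw) pose to target; returns flat list"
    s=monitor.state()
    p,y=(s["eef_pos"].copy(),s["tcp_rot"][2]) if start is None else (np.array(start[:3],float),start[3])
    t=np.array(target,float);dy=(yaw-y+np.pi)%(2*np.pi)-np.pi
    n=n or int(max(np.ceil(np.linalg.norm(t-p)/60),np.ceil(abs(dy)/.18),1))
    out=[]
    for k in range(n):
        d=(t-p)/(n-k);r=-((yaw-y+np.pi)%(2*np.pi)-np.pi)/(n-k)
        c,s_=np.cos(y),np.sin(y)
        row=np.round([(c*d[0]+s_*d[1])/150,(s_*d[0]-c*d[1])/150,-d[2]/150,r/(np.pi/2)],dec)+0.
        v=row[:3]*150;p=p+[c*v[0]+s_*v[1],s_*v[0]-c*v[1],-v[2]];y-=row[3]*np.pi/2
        out+=row.tolist()
    print(n,"rows:",out,"->",p.round(1),round(y,3));return [*p,y]
E
python3 - <<'E'
from h import *
plan((632,-81,160),3.087)
E
```

```text
14 rows: [-0.3, -0.24, 0.03, -0.01, -0.29, -0.24, 0.03, -0.01, -0.29, -0.25, 0.03, -0.01, -0.29, -0.25, 0.02, -0.01, -0.28, -0.26, 0.03, -0.01, -0.28, -0.26, 0.02, -0.01, -0.27, -0.27, 0.03, -0.01, -0.27, -0.27, 0.02, -0.01, -0.27, -0.27, 0.03, -0.02, -0.26, -0.28, 0.02, -0.01, -0.25, -0.29, 0.03, -0.02, -0.24, -0.29, 0.02, -0.01, -0.24, -0.3, 0.03, -0.02, -0.23, -0.3, 0.02, -0.01] -> [632.5 -80.9 160.1] 3.085
```

Emit:
{"op": "move_arm", "data": {
  "moves": [-0.3,-0.24,0.03,-0.01,-0.29,-0.24,0.03,-0.01,-0.29,-0.25,0.03,-0.01,-0.29,-0.25,0.02,-0.01,-0.28,-0.26,0.03,-0.01,-0.28,-0.26,0.02,-0.01,-0.27,-0.27,0.03,-0.01],
  "claw": 70
}}

```text
t: 0.98
eef_pos: [415.8, 253.4, 186.1]
tcp_rot: [3.141, 0.0, 2.928]
ft_force: [1.1, 0.0, 0.8]
opening: 0.737
grip_force: 0.0
```

Emit:
{"op": "move_arm", "data": {
  "moves": [-0.27,-0.27,0.02,-0.01,-0.27,-0.27,0.03,-0.02,-0.26,-0.28,0.02,-0.01,-0.25,-0.29,0.03,-0.02,-0.24,-0.29,0.02,-0.01,-0.24,-0.3,0.03,-0.02,-0.23,-0.3,0.02,-0.01,0,0,0,0]
}}

```text
t: 1.98
eef_pos: [633.7, -83.9, 159.4]
tcp_rot: [-3.142, -0.001, 3.081]
ft_force: [-0.6, 1.0, 0.7]
opening: 0.733
grip_force: 0.0
```

Run:
```python
from h import *
st();i=viewer.camera_info("wrist");print(i["K"][0],np.array(i["camera_from_world"]).round(3))
snap("wrist","w1");np.save("w1.npy",i["camera_from_world"])
print(pix("wrist",[[632,-81,90],[605.5,-45.5,50],[591,-79,90]],i).round())
```

```text
t 1.98 [633.7 -83.9 159.4] [-3.1415e+00 -5.0000e-04  3.0815e+00] F [-0.6  1.   0.7] op 69.7 g 0.0 j [-0.23  0.57  1.58 -0.    0.99 -1.75]
[292.52587685   0.         316.8483323 ] [[ 5.90000e-02  9.98000e-01  0.00000e+00  4.56090e+01]
 [ 9.70000e-01 -5.80000e-02  2.37000e-01 -6.34241e+02]
 [ 2.36000e-01 -1.40000e-02 -9.72000e-01  1.84870e+02]
 [ 0.00000e+00  0.00000e+00  0.00000e+00  1.00000e+00]]
[[320. 204.]
 [355. 165.]
 [319. 156.]]
```

View pics/w1.png

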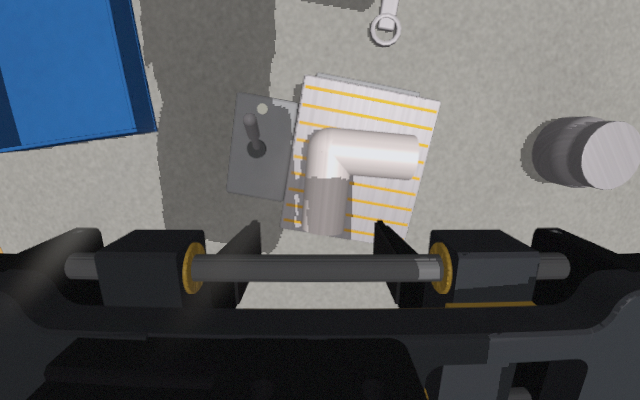

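The wrist view shows leg 1 running between columns 308 and 350 at rows 180–230, leg 2 ending at (415,158), and the toggle's tip at about (250,120).

Run:
```python
from h import *
i=viewer.camera_info("wrist")
for q,z in [((329,228),70),((330,180),70),((328,150),70),((305,76),50),((439,101),50),((285,228),50),((417,157),70),((412,242),50),((250,120),93)]: print(q,ray("wrist",q,z,i).round(1))
```

```text
(329, 228) [659.6 -71.7  70. ]
(330, 180) [614.1 -68.6  70. ]
(328, 150) [587.3 -69.   70. ]
(305, 76) [521.3 -85.7  50. ]
(439, 101) [549.4  36.4  50. ]
(285, 228) [ 664.1 -115.6   50. ]
(417, 157) [597.8   9.8  70. ]
(412, 242) [687.   13.4  50. ]
(250, 120) [ 558.4 -129.9   93. ]
```

Run:
```python
from h import *
i=viewer.camera_info("wrist");st();print(np.abs(np.load("w1.npy")-i["camera_from_world"]).max())
T=np.array(i["camera_from_world"]);print(i["dist_coeffs"],-T[:3,:3].T@T[:3,3])
# project the geometry as measured by the top camera
i2=viewer.camera_info("top")
def chuck(c,y): 
    a=np.array([np.cos(y),np.sin(y)]);b=np.array([-a[1],a[0]])
    return [[*(np.array(c)+sx*75*a+sy*65*b),50] for sx,sy in[(1,1),(1,-1),(-1,-1),(-1,1)]]
for c in [(605.5,-45.5),(607,-40)]: print(pix("wrist",chuck(c,-.208),i).round(),pix("top",chuck(c,-.208),i2).round(1))
print(pix("wrist",[s*np.array([1,1,1]) for s in [np.array(st() or monitor.state()["eef_pos"])]],i))
```

```text
t 2.02 [632.6 -82.1 159.6] [ 3.1412e+00 -1.4000e-03  3.0824e+00] F [-0.1  0.8  0.2] op 69.9 g 0.0 j [-0.23  0.57  1.58  0.    0.99 -1.74]
1.2523907100475782
[-0.0516104  0.         0.         0.         0.       ] [567.82349398 -77.92002515 329.96300997]
[[402. 247.]
 [276. 230.]
 [296.  74.]
 [436.  97.]] [[344.7 138.7]
 [388.2 147.7]
 [378.7 196.7]
 [334.3 187.5]]
[[407. 248.]
 [282. 231.]
 [302.  75.]
 [442.  98.]] [[342.8 138.2]
 [386.3 147.2]
 [376.8 196.2]
 [332.4 187. ]]
t 2.02 [632.6 -82.1 159.6] [ 3.1412e+00 -1.4000e-03  3.0824e+00] F [-0.1  0.8  0.2] op 69.9 g 0.0 j [-0.23  0.57  1.58  0.    0.99 -1.74]
[[316.06709072 235.76485589]]
```

Run:
```python
from h import *
plan((638,-77,55),3.087,n=6)
```

```text
6 rows: [-0.01, 0.01, 0.12, 0.0, 0.0, 0.01, 0.12, 0.0, -0.01, 0.0, 0.11, 0.0, 0.0, 0.01, 0.12, 0.0, -0.01, 0.0, 0.11, 0.0, 0.0, 0.01, 0.12, 0.0] -> [637.4 -76.4  54.6] 3.082
```

Emit:
{"op": "move_arm", "data": {
  "moves": [-0.02,0.02,0.12,0,-0.01,0.02,0.12,0,-0.01,0,0.11,0,0,0,0.12,0,0,0,0.12,0,0,0,0.1,0,0,0,0,0]
}}

```text
t: 2.9
eef_pos: [638.4, -75.1, 55.8]
tcp_rot: [3.141, -0.002, 3.085]
ft_force: [-0.1, -1.1, 0.5]
opening: 0.738
grip_force: 0.0
```

Emit:
{"op": "move_arm", "data": {
  "moves": [0,0,0,0,0,0,0,0,0,0,0,0,0,0,0,0,0,0,0,0],
  "claw": 20
}}

```text
t: 3.52
eef_pos: [639.4, -75.3, 57.6]
tcp_rot: [-3.141, 0.001, 3.085]
ft_force: [1.5, -1.2, 3.3]
opening: 0.419
grip_force: 29.3
```

```bash
python3 -c "
from h import *
st()
p=plan((638,-77,135),3.087,n=2)
plan((480,-370,135),3.10,start=p)"
```

```text
t 3.52 [639.4 -75.3  57.6] [-3.1413e+00  1.3000e-03  3.0848e+00] F [ 1.5 -1.2  3.3] op 39.8 g 29.3 j [-0.22  0.7   1.65 -0.    0.8  -1.73]
2 rows: [0.0, -0.01, -0.26, 0.0, 0.01, 0.0, -0.26, 0.0] -> [637.8 -76.7 135.6] 3.085
6 rows: [0.16, -0.34, 0.0, 0.0, 0.16, -0.33, 0.0, 0.0, 0.15, -0.34, 0.0, 0.0, 0.16, -0.33, 0.0, 0.0, 0.15, -0.34, 0.0, 0.0, 0.16, -0.33, 0.0, -0.01] -> [ 479.9 -369.7  135.6] 3.101
```

Emit:
{"op": "move_arm", "data": {
  "moves": [0,0,-0.15,0,0,0,-0.25,0,0,0,-0.12,0,0.16,-0.33,0,0,0.16,-0.33,0,0,0.16,-0.33,0,0,0.16,-0.33,0,0,0.16,-0.33,0,0,0.16,-0.33,0,0]
}}

```text
t: 4.65
eef_pos: [477.0, -364.6, 134.4]
tcp_rot: [3.141, -0.001, 3.085]
ft_force: [1.5, -0.3, -4.6]
opening: 0.418
grip_force: 30.0
```

Emit:
{"op": "move_arm", "data": {
  "moves": [0,0,0,0,0,0,0.25,0,0,0,0.25,0,0,0,0.2,0,0,0,0.12,0,0,0,0,0,0,0,0,0]
}}

```text
t: 5.52
eef_pos: [478.6, -363.3, 12.4]
tcp_rot: [-3.141, 0.0, 3.085]
ft_force: [0.6, -0.0, -5.0]
opening: 0.417
grip_force: 30.0
```

```bash
python3 -c "
from h import *
st()"
```

```text
t 5.53 [ 478.6 -363.3   12.4] [-3.1415e+00  2.0000e-04  3.0851e+00] F [ 0.6 -0.  -5. ] op 39.7 g 30.0 j [-0.76  0.72  1.78  0.    0.64 -2.27]
```

Emit:
{"op": "move_arm", "data": {
  "moves": [0,0,0.01,0,0,0,0.01,0,0,0,0,0]
}}

```text
t: 5.9
eef_pos: [478.6, -363.6, 9.5]
tcp_rot: [-3.141, 0.001, 3.085]
ft_force: [1.6, 0.8, -0.2]
opening: 0.414
grip_force: 30.0
```

Emit:
{"op": "move_arm", "data": {
  "moves": [0,0,0,0,0,0,0,0,0,0,0,0,0,0,0,0,0,0,-0.2,0,0,0,-0.35,0,0,0,-0.35,0,0,0,-0.25,0],
  "claw": 62
}}

```text
t: 6.9
eef_pos: [478.5, -363.6, 184.0]
tcp_rot: [-3.14, 0.001, 3.085]
ft_force: [0.2, 0.3, -0.6]
opening: 0.651
grip_force: 0.0
```

```bash
python3 -c "
from h import *
st();snap('top','t2',(325,130,525,280),3)
p=plan((520,0,180),2.3)
p=plan((390,402,170),1.571,start=p)
p=plan((390,402,85),1.571,start=p)"
```

```text
t 6.90 [ 478.5 -363.6  184. ] [-3.1405e+00  1.4000e-03  3.0849e+00] F [ 0.2  0.3 -0.6] op 61.9 g 0.0 j [-0.76  0.49  1.66  0.    1.   -2.27]
7 rows: [-0.02, 0.35, 0.01, 0.07, 0.02, 0.35, 0.01, 0.07, 0.06, 0.34, 0.01, 0.07, 0.09, 0.34, 0.01, 0.07, 0.13, 0.32, 0.01, 0.07, 0.17, 0.31, 0.0, 0.07, 0.2, 0.29, 0.01, 0.08] -> [520.5   0.6 179.4] 2.3
8 rows: [0.32, 0.14, 0.01, 0.06, 0.33, 0.11, 0.01, 0.06, 0.34, 0.08, 0.01, 0.06, 0.35, 0.05, 0.01, 0.06, 0.35, 0.01, 0.01, 0.06, 0.35, -0.02, 0.0, 0.05, 0.35, -0.05, 0.01, 0.06, 0.35, -0.08, 0.0, 0.05] -> [390.2 401.9 170.4] 1.577
2 rows: [0.0, 0.0, 0.28, 0.0, 0.0, 0.0, 0.29, 0.0] -> [390.2 401.9  84.9] 1.577
```

View pics/t2.png

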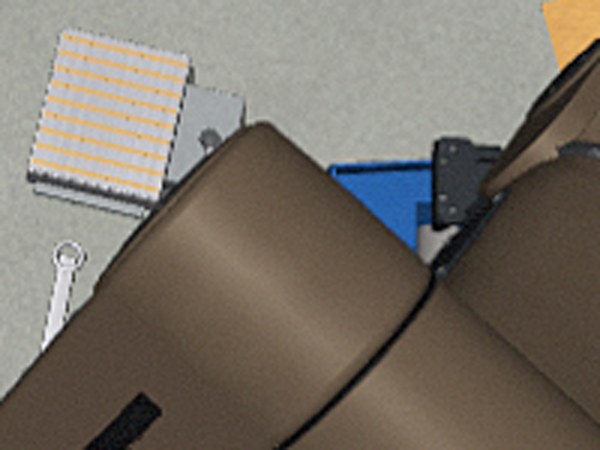

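The picture shows the elbow end inside the tray at about (435,240) and the chuck face clear, with corners at (62,32), (190,57), (163,200) and (30,175).

Emit:
{"op": "move_arm", "data": {
  "moves": [-0.02,0.35,0.01,0.07,0.02,0.35,0.01,0.07,0.06,0.34,0.01,0.07,0.09,0.34,0.01,0.07,0.13,0.32,0.01,0.07,0.17,0.31,0,0.07,0.2,0.29,0.01,0.08],
  "claw": 0
}}

```text
t: 7.82
eef_pos: [519.3, 3.3, 172.6]
tcp_rot: [3.141, 0.0, 2.295]
ft_force: [1.3, -0.1, 1.2]
opening: 0.013
grip_force: 0.0
```

Emit:
{"op": "move_arm", "data": {
  "moves": [0.32,0.14,0.01,0.06,0.33,0.11,0.01,0.06,0.34,0.08,0.01,0.06,0.35,0.05,0.01,0.06,0.35,0.01,0.01,0.06,0.35,-0.02,0,0.05,0.35,-0.05,0.01,0.06,0.35,-0.08,0,0.05,0,0,0,0]
}}

```text
t: 8.95
eef_pos: [387.7, 405.6, 163.2]
tcp_rot: [-3.142, -0.0, 1.58]
ft_force: [0.6, -0.3, 0.0]
opening: 0.002
grip_force: 0.0
```

```bash
python3 -c "
from h import *
st();p=plan((389,402,85),1.571,n=2)"
```

```text
t 8.95 [387.7 405.6 163.2] [-3.1416e+00 -3.0000e-04  1.5798e+00] F [ 0.6 -0.3  0. ] op 0.2 g 0.0 j [0.69 0.46 1.78 0.   0.91 0.68]
2 rows: [-0.01, 0.0, 0.26, 0.0, -0.01, 0.01, 0.26, 0.01] -> [389.2 402.7  85.2] 1.564
```

Emit:
{"op": "move_arm", "data": {
  "moves": [0,0,0.26,0,-0.01,0,0.26,0,-0.08,0.01,0,0,-0.06,0,0,0,-0.03,0,0,0,-0.03,0,0,0,-0.03,0,0,0,-0.03,0,0,0,-0.03,0,0,0]
}}

```text
t: 10.07
eef_pos: [390.7, 357.7, 85.6]
tcp_rot: [-3.141, 0.0, 1.577]
ft_force: [-0.3, 0.1, -0.5]
opening: 0.006
grip_force: 0.0
```

Emit:
{"op": "move_arm", "data": {
  "moves": [-0.03,0,0,0,-0.03,0,0,0,-0.03,0,0,0,-0.03,0,0,0,0,0,0,0,0,0,0,0,0,0,0,0]
}}

```text
t: 10.95
eef_pos: [391.0, 340.2, 85.7]
tcp_rot: [3.141, -0.0, 1.577]
ft_force: [-0.0, -0.4, 0.3]
opening: 0.006
grip_force: 0.0
```

```bash
python3 -c "
from h import *
st();snap('top','t3',(180,200,300,290),6)"
```

```text
t 10.95 [391.  340.2  85.7] [ 3.1415e+00 -2.0000e-04  1.5770e+00] F [-0.  -0.4  0.3] op 0.6 g 0.0 j [0.59 0.52 1.95 0.   0.67 0.58]
```

View pics/t3.png

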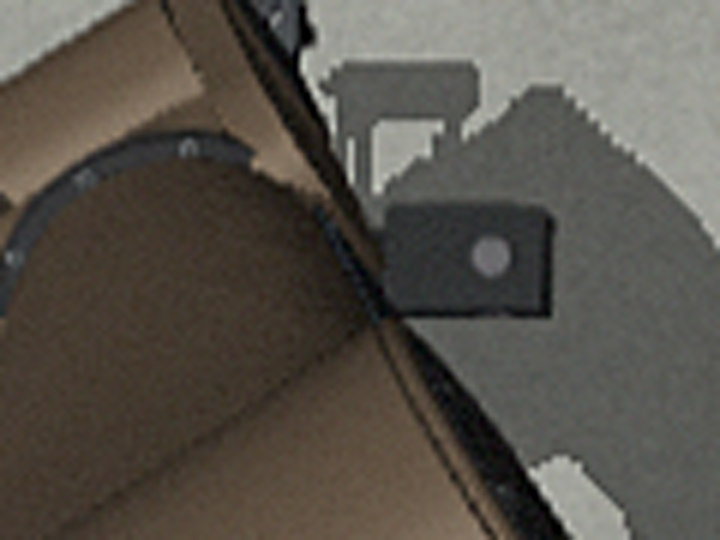

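The casting lies on its side. Its block spans crop pixels x 383–548 and y 205–315, with the base end to the right and the neck hidden to the left under the arm.

```bash
python3 -c "
from h import *
i=viewer.camera_info('top')
for q in [(548,208),(545,312),(384,204),(384,316)]: print(ray('top',(q[0]/6+179.6,q[1]/6+199.6),50,i).round(1))
p=plan((391,350,190),1.57)
p=plan((391,400,190),1.57,start=p)
"
```

```text
[409.5 213.2  50. ]
[360.5 213.7  50. ]
[411.2 290.4  50. ]
[358.4 288.9  50. ]
2 rows: [0.03, 0.0, -0.35, 0.0, 0.04, 0.0, -0.35, 0.0] -> [390.9 350.7 190.6] 1.577
1 rows: [0.33, 0.0, 0.0, 0.0] -> [390.6 400.2 190.6] 1.577
```

```bash
python3 -c "
from h import *
p=plan((385,335,130),1.571)
"
```

```text
1 rows: [-0.03, -0.04, -0.3, 0.0] -> [385.  335.6 130.6] 1.577
```

Emit:
{"op": "move_arm", "data": {
  "moves": [0,0,-0.3,0,-0.03,-0.04,0,0,0,0,0,0,0,0,0,0],
  "claw": 60
}}

```text
t: 11.5
eef_pos: [384.8, 335.4, 130.0]
tcp_rot: [-3.141, 0.001, 1.577]
ft_force: [0.7, -0.2, -0.4]
opening: 0.368
grip_force: 0.0
```

```bash
python3 -c "
from h import *
i=viewer.camera_info('wrist');snap('wrist','w2');st()
np.save('w2.npy',i['camera_from_world'])
print(pix('wrist',[[385,314,41],[385,289,50],[360,289,50],[410,289,50],[360,213,50],[410,213,50]],i).round())
"
```

```text
t 11.55 [384.9 335.4 129.9] [-3.1407e+00  5.0000e-04  1.5769e+00] F [-0.5 -0.1  0.4] op 39.1 g 0.0 j [0.59 0.44 1.93 0.   0.77 0.58]
[[316. 225.]
 [316. 253.]
 [289. 253.]
 [343. 254.]
 [290. 324.]
 [340. 324.]]
```

View pics/w2.png

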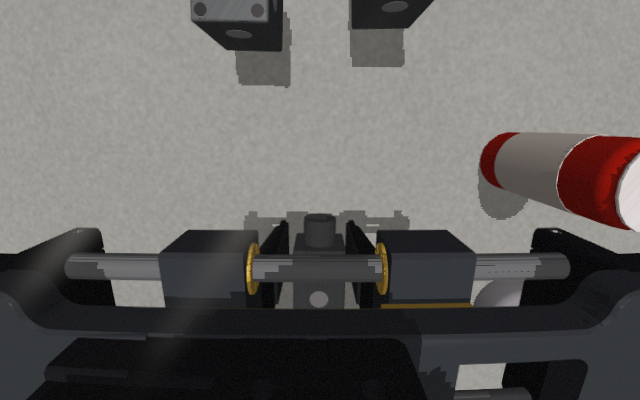

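The wrist view shows the neck's end face at about (320,218), with its upper rim at row 224. That confirms the neck end at y≈314, with x about 3 mm more than estimated.

```bash
python3 -c "
from h import *
p=plan((387,314,7),1.571,n=5)
"
```

```text
5 rows: [-0.03, 0.0, 0.16, 0.0, -0.03, 0.0, 0.16, 0.0, -0.03, 0.0, 0.17, 0.0, -0.03, 0.01, 0.16, 0.0, -0.02, 0.0, 0.17, 0.0] -> [386.5 314.5   6.9] 1.577
```

Emit:
{"op": "move_arm", "data": {
  "moves": [-0.07,0.01,0,0,-0.07,0.01,0.1,0,0,0,0.2,0,0,0,0.2,0,0,0,0.2,0,0,0,0.12,0,0,0,0,0],
  "claw": 58
}}

```text
t: 12.42
eef_pos: [387.6, 313.7, 6.5]
tcp_rot: [-3.139, 0.001, 1.577]
ft_force: [0.3, 0.7, 0.1]
opening: 0.613
grip_force: 0.0
```

Emit:
{"op": "move_arm", "data": {
  "moves": [0,0,0,0,0,0,0,0,0,0,0,0,0,0,0,0,0,0,0,0],
  "claw": 15
}}

```text
t: 13.05
eef_pos: [388.2, 314.7, 8.1]
tcp_rot: [3.141, -0.001, 1.577]
ft_force: [-1.7, 0.6, 7.3]
opening: 0.329
grip_force: 30.0
```

Emit:
{"op": "move_arm", "data": {
  "moves": [-0.035,0,-0.1,0,-0.05,0,-0.095,0,-0.063,0,-0.083,0,-0.075,0,-0.073,0,-0.086,0,-0.06,0,-0.094,0,-0.046,0,-0.1,0,-0.03,0,-0.104,0,-0.015,0,0,0,0,0]
}}

```text
t: 14.18
eef_pos: [388.6, 222.4, 83.0]
tcp_rot: [-3.141, 0.0, 1.575]
ft_force: [0.2, 0.3, -5.1]
opening: 0.332
grip_force: 30.0
```

```bash
python3 -c "
from h import *
st();snap('scene','s4',(340,140,500,260),5)
print(pix('scene',[[388,220,0],[388,220,100]]).round())"
```

```text
t 14.18 [388.6 222.4  83. ] [-3.1412e+00  1.0000e-04  1.5753e+00] F [ 0.2  0.3 -5.1] op 31.5 g 30.0 j [0.37 0.45 2.12 0.   0.57 0.37]
[[363. 206.]
 [365. 190.]]
```

View pics/s4.png

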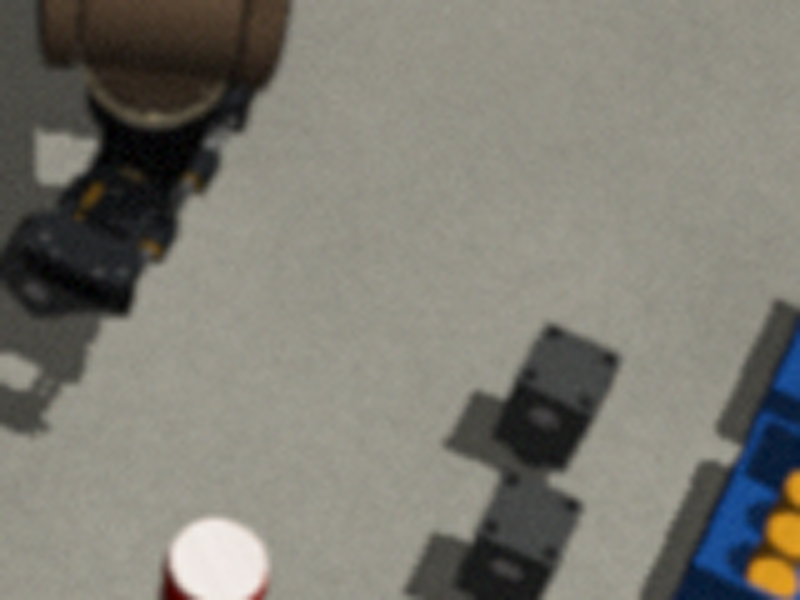

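The scene crop shows the gripper at about (90,250) hiding the casting, and the look-alikes untouched. The force reading says the gripper is carrying the casting.

Emit:
{"op": "move_arm", "data": {
  "moves": [-0.105,0,0.01,0,-0.1,0,0.02,0,0,0,0.01,0,0,0,0,0,0,0,0,0]
}}

```text
t: 14.85
eef_pos: [388.9, 193.0, 76.9]
tcp_rot: [3.141, -0.0, 1.577]
ft_force: [0.3, -0.0, -5.7]
opening: 0.326
grip_force: 30.0
```

```bash
python3 -c "
from h import *
st();i=viewer.camera_info('wrist');snap('wrist','w5',(200,180,440,360),3)
print(pix('wrist',[[388,192,98]],i))"
```

```text
t 14.85 [388.9 193.   76.9] [ 3.1414e+00 -2.0000e-04  1.5771e+00] F [ 0.3 -0.  -5.7] op 31.0 g 30.0 j [0.31 0.45 2.15 0.   0.53 0.3 ]
[[312.93825917 253.70662534]]
```

View pics/w5.png

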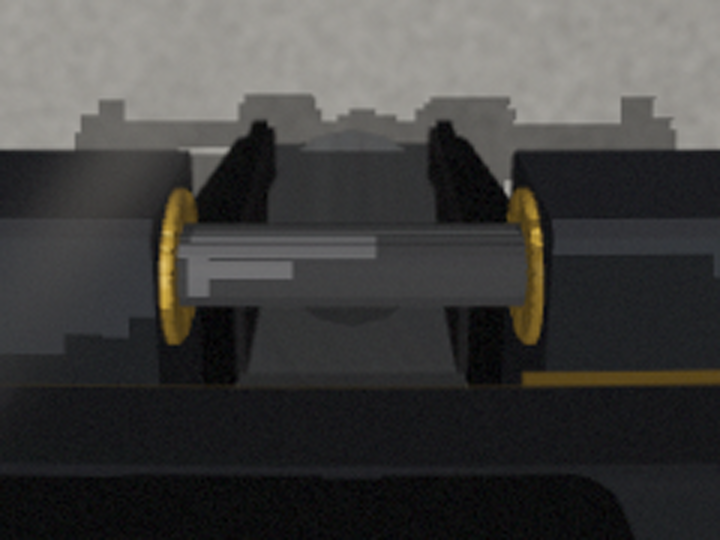

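The wrist crop shows the neck's round end seen almost face on, centred near (350,225) between the fingers, so the casting hangs roughly neck up.

Emit:
{"op": "move_arm", "data": {
  "moves": [0,0,0.01,0,0,0,0.01,0,0,0,0,0,0,0,0,0]
}}

```text
t: 15.4
eef_pos: [388.8, 192.8, 73.9]
tcp_rot: [3.142, -0.0, 1.577]
ft_force: [-0.2, -0.6, -4.8]
opening: 0.333
grip_force: 30.0
```

Emit:
{"op": "move_arm", "data": {
  "moves": [0,0,0.01,0,0,0,0.01,0,0,0,0,0,0,0,0,0]
}}

```text
t: 15.9
eef_pos: [388.9, 192.8, 70.9]
tcp_rot: [3.142, -0.0, 1.577]
ft_force: [-0.1, 0.2, -4.8]
opening: 0.332
grip_force: 30.0
```

Emit:
{"op": "move_arm", "data": {
  "moves": [0,0,0.01,0,0,0,0.01,0,0,0,0.01,0,0,0,0,0,0,0,0,0]
}}

```text
t: 16.52
eef_pos: [389.9, 194.1, 67.9]
tcp_rot: [3.138, -0.002, 1.577]
ft_force: [-4.2, 13.5, 21.6]
opening: 0.327
grip_force: 30.0
```

Emit:
{"op": "move_arm", "data": {
  "moves": [0,0,0.01,0,0,0,0.01,0,0,0,0,0,0,0,0,0]
}}

```text
t: 17.02
eef_pos: [390.3, 194.4, 65.3]
tcp_rot: [3.137, -0.003, 1.576]
ft_force: [-5.5, 16.1, 27.8]
opening: 0.33
grip_force: 34.1
```

Emit:
{"op": "move_arm", "data": {
  "moves": [-0.035,0,-0.015,0,-0.035,0,-0.015,0,-0.037,0,-0.012,0,-0.037,0,-0.01,0,-0.038,0,-0.008,0,0,0,0,0]
}}

```text
t: 17.77
eef_pos: [389.0, 165.0, 72.4]
tcp_rot: [-3.141, -0.0, 1.576]
ft_force: [0.3, 0.2, -5.7]
opening: 0.331
grip_force: 34.0
```

```bash
python3 -c "
from h import *
st();i=viewer.camera_info('wrist');snap('wrist','w6',(200,180,440,360),3)
print(pix('wrist',[monitor.state()['eef_pos']+[0,0,19]],i))"
```

```text
t 17.77 [389.  165.   72.4] [-3.1414 -0.      1.5761] F [ 0.3  0.2 -5.7] op 31.4 g 34.0 j [0.24 0.45 2.18 0.   0.51 0.24]
[[314.72270059 250.20818091]]
```

View pics/w6.png

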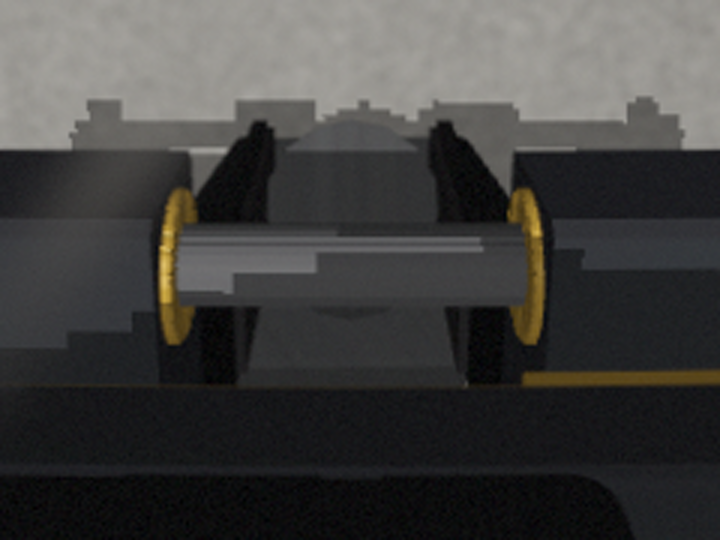

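The wrist crop shows the neck between the fingers, spanning rows 118–318, with the shoulder below it and still tilted. That was my tenth view, so from here I judge tilt from the wrist moment and force.

```bash
cat >> h.py <<'E'
def mom():
    s=monitor.state();print("t %.2f"%s["t"],s["eef_pos"].round(1),"F",s["ft_force"].round(1),"M",s["moment"].round(3),"op",round(s["opening"]*95.1,1))
E
python3 -c "
from h import *
mom()"
```

```text
t 17.82 [389.1 165.2  72.4] F [ 0.1  0.6 -4.7] M [ 0.099  0.008 -0.013] op 31.2
```

Emit:
{"op": "move_arm", "data": {
  "moves": [0,0,-0.4,0,0,0,-0.15,0,0,0,0,0,0,0,0,0]
}}

```text
t: 18.32
eef_pos: [388.5, 165.4, 154.0]
tcp_rot: [-3.14, 0.0, 1.577]
ft_force: [-0.5, 0.6, -5.0]
opening: 0.331
grip_force: 30.9
```

```bash
python3 -c "
from h import *
mom()"
```

```text
t 18.32 [388.5 165.4 154. ] F [-0.5  0.6 -5. ] M [0.029 0.079 0.02 ] op 31.5
```

```bash
cat >> h.py <<'E'
def avg(n=8):
    M=[];F=[]
    for _ in range(n):
        viewer.read_camera("top");s=monitor.state();M.append(s["moment"]);F.append(s["ft_force"])
    M,F=np.array(M),np.array(F);print("F",F.mean(0).round(2),"M",M.mean(0).round(3),"sd",M.std(0).round(3),"t",s["t"])
E
python3 -c "
from h import *
avg();i=viewer.camera_info('wrist');snap('wrist','w7')
p=monitor.state()['eef_pos']
im=cv2.imread('pics/w7.png');print(im[200:320:6,316].tolist())
"
```

```text
F [-0.21  0.16 -5.11] M [0.067 0.054 0.013] sd [0.023 0.039 0.035] t 18.725
[[153, 159, 160], [148, 154, 156], [119, 124, 126], [97, 99, 102], [91, 90, 91], [55, 54, 55], [56, 54, 55], [55, 53, 54], [55, 54, 54], [47, 46, 46], [93, 91, 91], [66, 65, 64], [67, 64, 64], [64, 63, 64], [53, 54, 55], [54, 55, 54], [52, 51, 50], [77, 75, 76], [89, 91, 94], [24, 21, 23]]
```

Emit:
{"op": "move_arm", "data": {
  "moves": [0,0,-0.4,0,0,0,-0.1,0,0,0,0,0,0,0,0,0]
}}

```text
t: 19.27
eef_pos: [388.5, 165.3, 229.0]
tcp_rot: [-3.14, 0.0, 1.577]
ft_force: [-0.6, 0.1, -5.2]
opening: 0.332
grip_force: 30.1
```

```bash
python3 -c "
from h import *
avg()
"
```

```text
F [ 0.15 -0.03 -4.99] M [ 0.045  0.047 -0.001] sd [0.024 0.015 0.037] t 19.675
```

Run:
```python
from h import *
i=viewer.camera_info("wrist");snap("wrist","w8")
p=monitor.state()["eef_pos"];G=p+[0,0,19]
w6=cv2.cvtColor(cv2.imread("pics/w6.png"),cv2.COLOR_BGR2GRAY);w8=cv2.cvtColor(cv2.imread("pics/w8.png"),cv2.COLOR_BGR2GRAY);w7=cv2.cvtColor(cv2.imread("pics/w7.png"),cv2.COLOR_BGR2GRAY)
print("w6",[(180+k//3,int(w6[k,350])) for k in range(90,400,6)])
print("w7",[(v,int(w7[v,316])) for v in range(206,314,2)])
print("w8",[(v,int(w8[v,316])) for v in range(206,314,2)])
ph=np.linspace(0,2*np.pi,60)
for th in (40,50,60,70,80,90):
  t=np.radians(th);a=np.array([0,np.cos(t),np.sin(t)]);b=np.array([0,-np.sin(t),np.cos(t)]);x=np.array([1,0,0])
  for e in (1,6,12):
    E=G+a*e;rim=pix("wrist",[E+16*(np.cos(q)*x+np.sin(q)*b) for q in ph],i)
    J=E-25*a;rj=pix("wrist",[J+16*(np.cos(q)*x+np.sin(q)*b) for q in ph],i)
    sh=pix("wrist",[J+25*b,J-25*b],i)
    print(th,e,"disc v",rim[:,1].min().round(),rim[:,1].max().round(),"junct",rj[:,1].min().round(),rj[:,1].max().round(),"should",sh[:,1].round())
```

```text
w6 [(210, 154), (212, 151), (214, 154), (216, 136), (218, 94), (220, 86), (222, 84), (224, 83), (226, 84), (228, 84), (230, 71), (232, 50), (234, 52), (236, 51), (238, 51), (240, 52), (242, 52), (244, 52), (246, 52), (248, 50), (250, 49), (252, 53), (254, 46), (256, 43), (258, 43), (260, 94), (262, 88), (264, 80), (266, 64), (268, 63), (270, 65), (272, 64), (274, 65), (276, 64), (278, 64), (280, 56), (282, 50), (284, 41), (286, 42), (288, 53), (290, 51), (292, 52), (294, 51), (296, 51), (298, 50), (300, 50), (302, 49), (304, 44), (306, 42), (308, 45), (310, 28), (312, 22)]
w7 [(206, 154), (208, 148), (210, 154), (212, 124), (214, 99), (216, 98), (218, 100), (220, 69), (222, 89), (224, 90), (226, 91), (228, 90), (230, 54), (232, 53), (234, 54), (236, 55), (238, 53), (240, 55), (242, 54), (244, 53), (246, 55), (248, 54), (250, 53), (252, 53), (254, 46), (256, 57), (258, 69), (260, 91), (262, 64), (264, 61), (266, 65), (268, 66), (270, 65), (272, 64), (274, 63), (276, 67), (278, 63), (280, 57), (282, 48), (284, 54), (286, 54), (288, 55), (290, 55), (292, 54), (294, 51), (296, 51), (298,
[... 1088 characters left out ...]
 281.0 should [296. 216.]
60 6 disc v 220.0 280.0 junct 229.0 281.0 should [296. 215.]
60 12 disc v 218.0 280.0 junct 227.0 280.0 should [297. 212.]
70 1 disc v 222.0 280.0 junct 223.0 274.0 should [288. 209.]
70 6 disc v 222.0 282.0 junct 223.0 275.0 should [290. 208.]
70 12 disc v 221.0 284.0 junct 223.0 276.0 should [292. 208.]
80 1 disc v 222.0 279.0 junct 217.0 266.0 should [280. 203.]
80 6 disc v 224.0 282.0 junct 218.0 268.0 should [282. 203.]
80 12 disc v 226.0 286.0 junct 219.0 271.0 should [286. 204.]
90 1 disc v 224.0 277.0 junct 211.0 258.0 should [271. 197.]
90 6 disc v 227.0 282.0 junct 213.0 262.0 should [275. 199.]
90 12 disc v 231.0 288.0 junct 216.0 266.0 should [279. 201.]
```

Emit:
{"op": "move_arm", "data": {
  "moves": [0,0,0.3,0,0,0,-0.3,0,0,0,0.3,0,0,0,-0.3,0,0,0,0.3,0,0,0,-0.3,0,0,0,0.3,0,0,0,-0.3,0,0,0,0,0]
}}

```text
t: 20.85
eef_pos: [390.2, 165.8, 231.5]
tcp_rot: [3.138, -0.001, 1.577]
ft_force: [-0.6, -0.4, -5.6]
opening: 0.335
grip_force: 30.0
```

```bash
cat >> h.py <<'E'
def edges(f):
    i=viewer.camera_info("wrist");snap("wrist",f)
    g=cv2.cvtColor(cv2.imread(f"pics/{f}.png"),cv2.COLOR_BGR2GRAY)
    print("top",[(v,int(g[v,316])) for v in range(200,240,2)],"bot",[(v,int(g[v,316])) for v in range(266,312,2)])
E
python3 -c "
from h import *
mom();edges('w9')"
```

```text
t 20.85 [390.2 165.8 231.5] F [-0.6 -0.4 -5.6] M [-0.013  0.03  -0.014] op 31.8
top [(200, 156), (202, 154), (204, 150), (206, 93), (208, 71), (210, 100), (212, 108), (214, 106), (216, 108), (218, 84), (220, 64), (222, 110), (224, 113), (226, 113), (228, 114), (230, 83), (232, 57), (234, 60), (236, 58), (238, 58)] bot [(266, 63), (268, 64), (270, 66), (272, 65), (274, 65), (276, 66), (278, 64), (280, 54), (282, 59), (284, 52), (286, 65), (288, 97), (290, 100), (292, 98), (294, 95), (296, 99), (298, 97), (300, 92), (302, 95), (304, 96), (306, 95), (308, 82), (310, 21)]
```

Emit:
{"op": "move_arm", "data": {
  "moves": [0,0,0.35,0,0,0,-0.35,0,0,0,0.35,0,0,0,-0.35,0,0,0,0.35,0,0,0,-0.35,0,0,0,0.35,0,0,0,-0.35,0,0,0,0,0]
}}

```text
t: 22.02
eef_pos: [390.0, 165.7, 230.9]
tcp_rot: [3.139, -0.001, 1.577]
ft_force: [-0.3, 0.1, -6.5]
opening: 0.332
grip_force: 30.0
```

```bash
python3 -c "
from h import *
mom();edges('w10')"
```

```text
t 22.02 [390.  165.7 230.9] F [-0.3  0.1 -6.5] M [ 0.066 -0.004  0.018] op 31.6
top [(200, 157), (202, 155), (204, 135), (206, 73), (208, 110), (210, 112), (212, 112), (214, 113), (216, 116), (218, 99), (220, 29), (222, 96), (224, 116), (226, 116), (228, 116), (230, 85), (232, 58), (234, 59), (236, 57), (238, 59)] bot [(266, 65), (268, 64), (270, 66), (272, 65), (274, 64), (276, 64), (278, 63), (280, 55), (282, 79), (284, 95), (286, 97), (288, 96), (290, 101), (292, 97), (294, 98), (296, 98), (298, 97), (300, 92), (302, 96), (304, 98), (306, 95), (308, 80), (310, 24)]
```

```bash
python3 -c "
from h import *
p=plan((606,-44,180),1.571,n=10)
"
```

```text
10 rows: [-0.14, 0.14, 0.03, 0.0, -0.14, 0.14, 0.03, 0.0, -0.14, 0.14, 0.03, 0.0, -0.14, 0.15, 0.03, 0.0, -0.14, 0.14, 0.04, 0.0, -0.14, 0.15, 0.03, 0.0, -0.14, 0.14, 0.04, 0.0, -0.14, 0.15, 0.03, 0.0, -0.14, 0.14, 0.04, 0.0, -0.15, 0.15, 0.03, 0.0] -> [606.4 -44.7 180.4] 1.577
```

Emit:
{"op": "move_arm", "data": {
  "moves": [-0.2,0.16,0,0,-0.2,0.18,0.02,0,-0.2,0.2,0.04,0,-0.18,0.2,0.04,0,-0.16,0.18,0.05,0,-0.14,0.16,0.05,0,-0.12,0.14,0.05,0,-0.1,0.11,0.04,0,-0.07,0.07,0.03,0,-0.04,0.04,0.02,0]
}}

```text
t: 23.32
eef_pos: [606.4, -45.1, 178.4]
tcp_rot: [-3.141, -0.0, 1.577]
ft_force: [-0.5, -0.4, -4.3]
opening: 0.327
grip_force: 30.0
```

```bash
python3 -c "
from h import *
mom();edges('w11')
p=plan((606,-44,131),1.571,n=4)"
```

```text
t 23.32 [606.4 -45.1 178.4] F [-0.5 -0.4 -4.3] M [-0.069  0.037  0.006] op 31.1
top [(200, 165), (202, 122), (204, 65), (206, 104), (208, 112), (210, 112), (212, 112), (214, 114), (216, 117), (218, 65), (220, 30), (222, 109), (224, 116), (226, 115), (228, 114), (230, 115), (232, 61), (234, 57), (236, 58), (238, 57)] bot [(266, 64), (268, 65), (270, 65), (272, 65), (274, 62), (276, 65), (278, 62), (280, 54), (282, 87), (284, 96), (286, 97), (288, 96), (290, 96), (292, 96), (294, 96), (296, 93), (298, 95), (300, 94), (302, 93), (304, 98), (306, 95), (308, 79), (310, 24)]
4 rows: [0.0, 0.0, 0.08, 0.0, 0.0, 0.0, 0.08, 0.0, 0.0, 0.0, 0.08, 0.0, 0.01, -0.01, 0.07, 0.0] -> [605.3 -44.  131.7] 1.577
```

Emit:
{"op": "move_arm", "data": {
  "moves": [0,0,0.1,0,0,0,0.1,0,0,0,0.1,0,0,0,0,0,0,0,0,0]
}}

```text
t: 24.0
eef_pos: [606.2, -44.6, 133.5]
tcp_rot: [-3.141, -0.0, 1.577]
ft_force: [0.6, 0.5, -4.3]
opening: 0.33
grip_force: 30.0
```

Emit:
{"op": "move_arm", "data": {
  "moves": [0,0,0.01,0,0,0,0.01,0,0,0,0,0]
}}

```text
t: 24.38
eef_pos: [606.5, -44.9, 132.3]
tcp_rot: [3.14, 0.0, 1.577]
ft_force: [-3.9, 0.2, 8.6]
opening: 0.33
grip_force: 30.0
```

Emit:
{"op": "move_arm", "data": {
  "moves": [0,0,0.01,0,0,0,0.01,0,0,0,0,0]
}}

```text
t: 24.75
eef_pos: [607.2, -45.3, 131.8]
tcp_rot: [3.137, 0.002, 1.577]
ft_force: [-8.8, -1.9, 30.5]
opening: 0.333
grip_force: 30.2
```

Emit:
{"op": "move_arm", "data": {
  "moves": [-0.01,0,-0.01,0,-0.02,0,0,0,-0.02,0,0,0,0,0,0,0]
}}

```text
t: 25.25
eef_pos: [606.8, -52.5, 131.1]
tcp_rot: [3.139, 0.0, 1.577]
ft_force: [-4.5, -0.1, 10.4]
opening: 0.328
grip_force: 30.0
```

```bash
python3 -c "
from h import *
mom();edges('w12')"
```

```text
t 25.25 [606.8 -52.5 131.1] F [-4.5 -0.1 10.4] M [0.103 0.883 0.026] op 31.2
top [(200, 35), (202, 37), (204, 78), (206, 104), (208, 108), (210, 106), (212, 105), (214, 105), (216, 110), (218, 63), (220, 37), (222, 38), (224, 36), (226, 101), (228, 105), (230, 57), (232, 56), (234, 57), (236, 57), (238, 57)] bot [(266, 65), (268, 64), (270, 66), (272, 65), (274, 66), (276, 64), (278, 66), (280, 57), (282, 88), (284, 96), (286, 94), (288, 97), (290, 95), (292, 96), (294, 96), (296, 97), (298, 96), (300, 96), (302, 95), (304, 97), (306, 95), (308, 80), (310, 21)]
```

Emit:
{"op": "move_arm", "data": {
  "moves": [-0.02,0,0.01,0,-0.02,0,0,0,-0.02,0,0.01,0,0,0,0,0]
}}

```text
t: 25.8
eef_pos: [606.9, -61.9, 128.4]
tcp_rot: [3.139, 0.001, 1.577]
ft_force: [-5.8, -2.9, 13.6]
opening: 0.328
grip_force: 30.0
```

```bash
python3 -c "
from h import *
mom();edges('w13')"
```

```text
t 25.80 [606.9 -61.9 128.4] F [-5.8 -2.9 13.6] M [-0.336  1.073  0.021] op 31.2
top [(200, 45), (202, 75), (204, 92), (206, 97), (208, 97), (210, 97), (212, 96), (214, 100), (216, 77), (218, 41), (220, 44), (222, 41), (224, 43), (226, 43), (228, 89), (230, 97), (232, 69), (234, 56), (236, 54), (238, 55)] bot [(266, 66), (268, 64), (270, 66), (272, 64), (274, 64), (276, 66), (278, 63), (280, 55), (282, 88), (284, 97), (286, 98), (288, 97), (290, 96), (292, 96), (294, 97), (296, 96), (298, 95), (300, 96), (302, 97), (304, 96), (306, 95), (308, 73), (310, 22)]
```

Emit:
{"op": "move_arm", "data": {
  "moves": [-0.02,0,0.01,0,-0.02,0,0.01,0,0,0,0,0]
}}

```text
t: 26.22
eef_pos: [606.7, -66.6, 126.8]
tcp_rot: [3.139, -0.001, 1.577]
ft_force: [-9.7, 7.1, 28.9]
opening: 0.331
grip_force: 30.1
```

```bash
python3 -c "
from h import *
mom();edges('w14')"
```

```text
t 26.23 [606.7 -66.6 126.8] F [-9.7  7.1 28.9] M [1.249 2.052 0.034] op 31.5
top [(200, 56), (202, 85), (204, 93), (206, 95), (208, 94), (210, 93), (212, 94), (214, 98), (216, 55), (218, 45), (220, 47), (222, 44), (224, 45), (226, 45), (228, 37), (230, 94), (232, 68), (234, 53), (236, 54), (238, 54)] bot [(266, 64), (268, 65), (270, 64), (272, 65), (274, 66), (276, 63), (278, 62), (280, 56), (282, 70), (284, 96), (286, 97), (288, 95), (290, 96), (292, 97), (294, 97), (296, 96), (298, 98), (300, 97), (302, 97), (304, 91), (306, 95), (308, 82), (310, 21)]
```

Emit:
{"op": "move_arm", "data": {
  "moves": [0,0,-0.03,0,0,0,-0.03,0,0.03,0,0,0,0.04,0,0,0,0.04,0,0,0,0.04,0,0,0,0,0,0,0]
}}

```text
t: 27.15
eef_pos: [606.3, -44.2, 132.4]
tcp_rot: [-3.142, -0.0, 1.578]
ft_force: [0.1, -0.6, -5.8]
opening: 0.328
grip_force: 30.0
```

```bash
python3 -c "
from h import *
mom();edges('w15')"
```

```text
t 27.15 [606.3 -44.2 132.4] F [ 0.1 -0.6 -5.8] M [-0.083  0.04  -0.045] op 31.2
top [(200, 49), (202, 85), (204, 93), (206, 95), (208, 95), (210, 94), (212, 96), (214, 100), (216, 61), (218, 46), (220, 48), (222, 45), (224, 46), (226, 48), (228, 46), (230, 71), (232, 56), (234, 55), (236, 56), (238, 57)] bot [(266, 66), (268, 65), (270, 68), (272, 65), (274, 66), (276, 67), (278, 66), (280, 58), (282, 82), (284, 97), (286, 98), (288, 97), (290, 96), (292, 95), (294, 97), (296, 98), (298, 97), (300, 96), (302, 97), (304, 96), (306, 97), (308, 81), (310, 24)]
```

Emit:
{"op": "move_arm", "data": {
  "moves": [0,0,0.02,0,0,0,0.01,0,0,0,0.006,0,0,0,0,0]
}}

```text
t: 27.7
eef_pos: [606.3, -44.8, 127.0]
tcp_rot: [3.142, -0.0, 1.577]
ft_force: [-0.4, 0.0, -4.6]
opening: 0.328
grip_force: 30.0
```

```bash
python3 -c "
from h import *
mom()"
```

```text
t 27.70 [606.3 -44.8 127. ] F [-0.4  0.  -4.6] M [-0.153  0.091  0.022] op 31.1
```

Emit:
{"op": "move_arm", "data": {
  "moves": [0,0,0.008,0,0,0,0,0,0,0,0.008,0,0,0,0,0]
}}

```text
t: 28.2
eef_pos: [606.4, -44.9, 126.8]
tcp_rot: [3.14, 0.001, 1.577]
ft_force: [-7.9, 0.3, 17.1]
opening: 0.332
grip_force: 30.0
```

```bash
python3 -c "
from h import *
mom()"
```

```text
t 28.20 [606.4 -44.9 126.8] F [-7.9  0.3 17.1] M [-0.161  1.57  -0.047] op 31.5
```

Emit:
{"op": "move_arm", "data": {
  "moves": [0,0,-0.012,0,0,0,0,0]
}}

```text
t: 28.45
eef_pos: [606.5, -44.8, 126.9]
tcp_rot: [3.141, 0.0, 1.577]
ft_force: [-2.6, -0.3, 4.9]
opening: 0.333
grip_force: 30.0
```

Emit:
{"op": "move_arm", "data": {
  "moves": [0,0,-0.01,0,0,0,-0.01,0,0,0,0,0,0,0,0,0],
  "claw": 70
}}

```text
t: 28.95
eef_pos: [606.4, -44.7, 129.4]
tcp_rot: [3.142, -0.0, 1.577]
ft_force: [0.3, 0.1, 0.4]
opening: 0.694
grip_force: 0.0
```

```bash
python3 -c "
from h import *
mom();edges('w16')"
```

```text
t 28.95 [606.4 -44.7 129.4] F [0.3 0.1 0.4] M [-0.133  0.07   0.03 ] op 66.0
top [(200, 69), (202, 92), (204, 98), (206, 99), (208, 99), (210, 97), (212, 100), (214, 93), (216, 49), (218, 47), (220, 48), (222, 48), (224, 48), (226, 47), (228, 83), (230, 73), (232, 56), (234, 55), (236, 54), (238, 57)] bot [(266, 66), (268, 67), (270, 68), (272, 69), (274, 69), (276, 66), (278, 66), (280, 58), (282, 93), (284, 99), (286, 101), (288, 100), (290, 101), (292, 99), (294, 97), (296, 99), (298, 99), (300, 99), (302, 100), (304, 100), (306, 99), (308, 83), (310, 24)]
```

```bash
python3 -c "
from h import *
p=plan((606.4,-44.7,190),1.577,n=3)
p=plan((515.6,-125,190),1.363,start=p,n=4)
p=plan((515.6,-125,80),1.363,start=p,n=3)
p=plan((584,-139.6,80),1.363,start=p,n=6)
"
```

```text
3 rows: [0.0, 0.0, -0.13, 0.0, 0.0, 0.0, -0.14, 0.0, 0.0, 0.0, -0.13, 0.0] -> [606.3 -44.7 189.4] 1.577
4 rows: [-0.13, -0.15, 0.0, 0.03, -0.14, -0.15, 0.0, 0.04, -0.15, -0.14, 0.0, 0.03, -0.16, -0.12, 0.0, 0.04] -> [ 516.  -125.6  189.4] 1.357
3 rows: [0.0, 0.0, 0.24, 0.0, 0.0, 0.0, 0.24, 0.0, 0.0, 0.0, 0.25, 0.0] -> [ 516.  -125.6   79.9] 1.357
6 rows: [0.0, 0.08, 0.0, 0.0, 0.0, 0.08, 0.0, 0.0, 0.0, 0.08, 0.0, 0.0, 0.0, 0.07, 0.0, 0.0, 0.0, 0.08, 0.0, 0.0, 0.01, 0.07, 0.0, 0.0] -> [ 583.7 -138.8   79.9] 1.357
```

Emit:
{"op": "move_arm", "data": {
  "moves": [0,0,-0.1,0,0,0,-0.15,0,0,0,-0.15,0,0,0,0,0]
}}

```text
t: 29.5
eef_pos: [607.1, -44.9, 191.7]
tcp_rot: [3.138, 0.001, 1.577]
ft_force: [-0.5, 0.1, -0.1]
opening: 0.737
grip_force: 0.0
```

Run:
```python
from h import *
viewer.read_camera("top");mom()
i=viewer.camera_info("wrist");snap("wrist","w17")
g=cv2.cvtColor(cv2.imread("pics/w17.png"),cv2.COLOR_BGR2GRAY)
for y in(-45,-48): print(y,pix("wrist",[[606,y+16,150],[606,y-16,150],[606,y+16,125],[606,y+25,125],[606,y-25,125],[590,y,150],[622,y,150]],i).round(1).tolist())
print([(v,int(g[v,316])) for v in range(180,312,3)])
r=230;print([(u,int(g[r,u])) for u in range(270,370,3)])
```

```text
t 29.55 [606.5 -44.8 190.4] F [-0.1  0.3  0.6] M [-0.076  0.005  0.007] op 70.3
-45 [[314.6, 198.1], [314.4, 238.6], [314.8, 190.9], [314.8, 180.2], [314.5, 237.7], [293.3, 218.6], [335.7, 218.8]]
-48 [[314.6, 202.0], [314.4, 242.2], [314.8, 194.5], [314.8, 183.8], [314.5, 240.9], [293.3, 222.3], [335.6, 222.6]]
[(180, 48), (183, 88), (186, 100), (189, 100), (192, 101), (195, 46), (198, 47), (201, 95), (204, 96), (207, 96), (210, 97), (213, 96), (216, 96), (219, 97), (222, 96), (225, 57), (228, 58), (231, 55), (234, 58), (237, 56), (240, 94), (243, 111), (246, 97), (249, 99), (252, 98), (255, 45), (258, 51), (261, 77), (264, 64), (267, 65), (270, 69), (273, 66), (276, 67), (279, 60), (282, 91), (285, 100), (288, 100), (291, 97), (294, 98), (297, 98), (300, 100), (303, 99), (306, 97), (309, 43)]
[(270, 115), (273, 114), (276, 110), (279, 114), (282, 116), (285, 115), (288, 91), (291, 54), (294, 54), (297, 53), (300, 58), (303, 55), (306, 57), (309, 59), (312, 57), (315, 55), (318, 56), (321, 55), (324, 55), (327, 55), (330, 56), (333, 55), (336, 55), (339, 55), (342, 55), (345, 57), (348, 109), (351, 105), (354, 111), (357, 112), (360, 114), (363, 113), (366, 106), (369, 114)]
```

The numbers match an upright casting at about (606, −47), so it stands released on the chuck. Next is the toggle.

Emit:
{"op": "move_arm", "data": {
  "moves": [-0.13,-0.15,0,0.03,-0.14,-0.15,0,0.04,-0.15,-0.14,0,0.03,-0.16,-0.12,0,0.04,0,0,0.24,0,0,0,0.24,0,0,0,0.25,0,0,0,0,0],
  "claw": 0
}}

```text
t: 30.6
eef_pos: [514.4, -125.1, 77.5]
tcp_rot: [-3.136, -0.001, 1.357]
ft_force: [-0.7, -0.2, 0.8]
opening: 0.012
grip_force: 0.0
```

Emit:
{"op": "move_arm", "data": {
  "moves": [0,0.08,0,0,0,0.08,0,0,0,0.08,0,0,0,0.07,0,0,0,0.08,0,0,0,0.07,0,0,0,0,0,0]
}}

```text
t: 31.48
eef_pos: [584.1, -140.4, 79.9]
tcp_rot: [3.141, -0.0, 1.357]
ft_force: [-0.0, 0.1, -0.2]
opening: 0.008
grip_force: 0.0
```

```bash
python3 -c "
from h import *
mom()"
```

```text
t 31.48 [ 584.1 -140.4   79.9] F [-0.   0.1 -0.2] M [-0.083  0.06   0.042] op 0.8
```

Emit:
{"op": "move_arm", "data": {
  "moves": [0,-0.1,0,0,0,-0.2,-0.1,0,0,0,-0.35,0,0,0,-0.35,0,0.35,-0.1,-0.1,0,0.4,0,0,0,0.4,0,0,0,0.4,0,0,0,0.35,0,0,0,0,0,0,0]
}}

```text
t: 32.72
eef_pos: [585.0, 154.1, 214.1]
tcp_rot: [-3.141, 0.0, 1.361]
ft_force: [0.2, -0.5, 0.1]
opening: 0.005
grip_force: 0.0
```

Run:
```python
from h import *
viewer.read_camera("top");mom()
c=np.array([586,-140.,40]);d=np.array([.978,-.207,0])
for n in("scene","top"):
    i=viewer.camera_info(n);snap(n,n+"9")
    a=cv2.imread(f"pics/{n}0.png");b=cv2.imread(f"pics/{n}9.png")
    off=pix(n,[c-28.8*d+[0,0,52.7],c-14*d+[0,0,26]],i).round().astype(int);on=pix(n,[c+28.8*d+[0,0,52.7],c+14*d+[0,0,26]],i).round().astype(int)
    for l,P in(("off",off),("on",on)):
        for u,v in P: print(n,l,(u,v),"before",a[v-1:v+2,u-1:u+2].mean().round(),"after",b[v-1:v+2,u-1:u+2].mean().round())
    g0,g1=[cv2.cvtColor(q,cv2.COLOR_BGR2GRAY) for q in(a,b)]
    (u,v)=pix(n,[c+[0,0,30]],i)[0].round().astype(int)
    print(u,v);print(g0[v-12:v+13:2,u-16:u+17:2]);print(g1[v-12:v+13:2,u-16:u+17:2])
```

```text
t 32.77 [584.7 152.3 214.2] F [ 0.5 -0.  -0.1] M [-0.099  0.083  0.036] op 0.3
scene off (np.int64(242), np.int64(183)) before 143.0 after 144.0
scene off (np.int64(240), np.int64(191)) before 110.0 after 149.0
scene on (np.int64(229), np.int64(194)) before 138.0 after 149.0
scene on (np.int64(234), np.int64(196)) before 144.0 after 99.0
237 193
[[145 142 145 145 144 141 140 137 137 138 142 144 141 145 142 142 147]
 [146 147 143 141 144 144 139 141 144 143 142 147 141 142 144 143 142]
 [146 144 143 143 138 139 138 138 144 136 126 131 131 144 145 145 142]
 [148 146 143 143 140 143 142 141 140 138 119 111 143 139 138 144 144]
 [144 145 143 142 141 142 140 137 137 125 116 122 149 202 167 135 144]
 [143 144 140 138 138 141 141 138 144 124 104 123 159 219 173 145 142]
 [145 143 142 139 139 134 134 145 145 117  88 133 143 141 145 144 142]
 [145 144 138 143 141 136 146 147  97 105  97 143 146 144 145 143 152]
 [143 142 146 134 140 147 147 130  70  79 105 144 147 145 138 143 189]
 [144 141 139 144 144 146 148 141  89  71 127 143 145 144 159 205 227]
 [138 136 149 152 145 149 147 149 144 139 
[... 2503 characters left out ...]
200 119 171 168 168 170 171 140 112 135 173 155 179 163 164]
 [204 203 195 167 169 169 171 171 117 138  88  97 176 118 176 170 172]
 [206 204 190 178 167 171 168 172 119 133  94 177 173  62 177 168 161]
 [208 200  89 167 167 171 174 174 135  81 160 167 169  94 172 163 164]
 [209 201  52 171 167 170 174  89 141 103 174 166 168 104 165 161 161]
 [199 202 158 166 166 169  97  94  99  85 177 171 154  96 167 168 158]
 [203 163 170 168 172 167 172  57  63 160 172 173  78 175 164 161 163]
 [203 146 168 163 169 169 170 175 171 168 170 173  75 169 165 167 165]
 [195  79 169 165 169 170 169 170 170 164 172 175  83 164 165 168 164]
 [209 125 169 165 164 167 161 168 166 167 169 165  96 164 158 162 160]]
```

```bash
python3 -c "
from cell import order
print(order.job_done())"
```

```text
the job is handed in; nothing more can be done
None
```

I handed the job in at about 33 s of 72 s; no verdict came back. By my measurements the elbow is in the tray, the casting stands neck up near the middle of the chuck face, and the toggle is on. I saw no sign that the can, tin or wrench moved, but I didn't re-measure them before handing in.

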